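# Gather a cabinet's fittings into the caddy

## Task

Gather the fittings of the cabinet that is being painted into the dark wooden caddy: stand the round knob in the round dish, the square foot in the square dish, and the short bar pull, bar uppermost, in the oblong dish, each upright and flat on the floor of its dish. The square knob, the round foot and the long bar pull belong to other furniture: leave them where they are.

Things in the scene. Friction and masses are not known exactly. Their poses are not given: they have to be found in the camera images.
- caddy: Low open dark wooden caddy that holds the three dishes side by side, fixed to the table: 106 mm (its x) by 286 mm (its y), walls 16 mm high and 6 mm thick, floor 6 mm thick, small brass handles on the ends. The dishes lie on its centre line, 88 mm apart along its y, in any order, turned as the caddy is. Its origin is the centre of its underside, z up.
- round_dish: Round bright aluminium dish in the caddy, fixed: 74 mm outside diameter, inside diameter 68 mm, 11 mm high, floor 3 mm thick, so the rim is 8 mm above the floor. Its origin is the centre of its underside, z up.
- square_dish: Square bright aluminium dish in the caddy, fixed: 82 mm square outside, 76 mm inside, 11 mm high, floor 3 mm thick. Its origin is the centre of its underside, z up.
- oblong_dish: Oblong bright aluminium dish in the caddy, fixed: outside 88 mm along its x by 46 mm along its y, inside 82 by 40 mm, 11 mm high, floor 3 mm thick. Its long side runs along its own x, across the caddy. Its origin is the centre of its underside, z up.
- round_knob: Loose round cupboard knob of white porcelain, upright: flat base 30 mm in diameter, neck 20 mm in diameter from 9 to 22 mm up, round head 40 mm in diameter with straight sides from 22 to 36 mm, bevelled to 28 mm across at the top at 42 mm. Its origin is the centre of its underside, z up. It stands on the table at the start, at any yaw.
- square_foot: Loose square furniture foot, upright: steel plate 50 by 50 by 6 mm at the bottom, on it a square post of dark wood 34 by 34 mm, up to 54 mm; the sides run along its x and y. Its origin is the centre of its underside, z up. It stands on the table at the start, at any yaw.
- short_pull: Loose short steel bar pull (drawer handle), lying on its back plate with the bar uppermost: plate 66 mm along its x by 24 mm by 4 mm; round bar 12 mm in diameter and 66 mm long along its x, its axis 32 mm up, on two 10 mm posts at 22 mm either side of the middle. Its origin is the centre of its underside, z up. It stands on the table at the start, at any yaw.
- square_knob: Look-alike, does not belong in the caddy: knob of the same white porcelain, 42 mm high on the same round foot, but with a square head of 37 mm. Its origin is the centre of its underside, z up. It stands on the table at the start, at any yaw.
- round_foot: Look-alike, does not belong in the caddy: furniture foot of the same dark wood and steel, 54 mm high, but with a round post 34 mm in diameter on a round plate of 50 mm. Its origin is the centre of its underside, z up. It stands on the table at the start, at any yaw.
- long_pull: Look-alike, does not belong in the caddy: steel bar pull of the same form and height as the short one, but 124 mm long along its x. Its origin is the centre of its underside, z up. It stands on the table at the start, at any yaw.
Not all that is in view belongs to the job. Leave any blue look-alike of the short_pull alone.

How it is judged:
By the outcome, as a careful person would: the job done as asked, in the order asked, and still so for the second after the job is handed in, with the robot touching nothing.
It also fails if it takes over 90 s, if anything falls off the work surface, if the arm or the gripper's body presses on something with over 40 N, if the wrist force passes 120 N, or if a joint passes its speed limit or range.

## Robot

A 7-joint arm with a two-finger parallel gripper is mounted at the origin on the work surface. World frame = base frame: x ahead of the robot, y to its left, z up, the work surface at z = 0. Lengths are in m, angles in rad, forces in N, time in s.
With the tool pointing down it reaches from about 0.425 to 0.925 m from the base axis. Payload 6.8 kg.
Tool frame: the origin (TCP) lies at the very end of the fingers, on their centre line; the grasp point (between the pads) lies bot.grip_point_offset behind it (bot.grip_point_offset is the distance from the TCP to the grasp point, in m); z points along the fingers, y is the line along which they close (so a half turn about z gives the same grasp; the last joint's range is limited). The gripper opens to 85 mm and grips with 20 to 120 N. Pads are 22 mm wide; open, the fingers measure 114 mm over their backs; the gripper's body (76 mm by 85 mm) begins 54 mm behind the grasp point. The pads swing forward as they close: fully open they stand 13 mm farther back than shut.
Start: joints at [1.146, 0.477, 0.022, 1.555, -0.011, 1.109, -0.083], TCP at [0.21, -0.641, 0.231] pointing down, gripper open.
Joint ranges: [-2.96, 2.96], [-0.34, 2.1], [-1.41, 1.46], [0.24, 2.44], [-1.37, 4.51], [0.17, 1.92], [-2.96, 2.96]. Speed limits (rad/s): [2.39, 2.39, 3.14, 3.14, 3.14, 3.14, 3.14].

## Interface

Orientations are given as a unit quaternion [w, x, y, z].
In Python, from station import bot, imaging gives the robot as it stands. The module is installed in compiled form; this text tells all that it offers.
- The arm moves only by the tool carry_out, never from a script. Its argument "targets" is one flat list of numbers, 5 for each row, row after row: the closure in counts, from 0 (fully open) to 255 (shut), then the shift along the world's x, y, z in mm, then the turn about the world's z in degrees. A call has 1 to 20 rows; each row shifts and turns the commanded pose from where the row before left it; what a row does not reach is not made up. A row lasts 1/10 s, in which the tool goes at most 50 mm and 8.59 degrees, less where a joint would pass 70% of its speed; a pose out of reach is approached as far as the arm can. A call is refused whole if a number of a shift passes 50 or a number of a turn 8.59, either way. A call with a gripper value outside its range is refused whole. The fingers move at their own pace and stop on an object; "newtons" is the grip in N (left out, the last holds). Time passes only in rows, so rows that do not move let the fingers close. It gives the time, the measured TCP pose, the force, the opening and the grip force at its end, in the units of the state.
- bot.get_obs(): the state, without advancing time (a new reading comes with each control period).
- imaging.read_camera(name): name is "scene" or "top" or "wrist"; returns a dict with "frame" (420x560x3 uint8, red, green, blue), "fov_y" (degrees; the focal length in pixels is half the picture's height over the tangent of half this angle, whatever the lens; pixels are square), "cx", "cy" (the principal point, pixels), "pose" (4x4, takes a point from camera to world coordinates); the wrist camera has in their place "tool_from_camera" (4x4, takes a point from camera to tool coordinates, whose origin is the TCP and whose axes are the flange's). Camera axes: x right, y up, looking along -z (the intrinsics and any distortion apply to the point x, -y, -z); pixel columns grow to the right and rows downward; lengths in m; the calibration is good to about 2 mm. A picture is of the moment at which its call begins: read the wrist's pose just before it. There is no depth.
- bot.hand_in(): hands the job in; it is judged then, once.
The state is a dict: "t": time; "q": joint angles; "joint_vel": joint speeds; "joint_torque": joint torques, N m; "eef_pos": TCP position; "tool_rot": TCP orientation; "contact_force": force on the tool from outside, world axes, zero at the start; "torque": the same for the moment, N m; "gripper_width": opening from 0.0 (shut) to 1.0 (fully open); "grasp_force": force on a finger pad.
Only numpy, scipy, OpenCV 4.12 (cv2) and the standard library are available. Lean on these libraries where they do the work, as an engineer would, in place of code of your own. Each camera call takes 0.05 s, during which the arm holds its last target. There are 200 camera calls.

## Working session

There is one attempt and no reset: what is moved stays moved. The work goes in short steps, Python scripts to look and compute and a tool call to move; the robot and the scene stay as the last step left them, time stands still between calls to the robot, and variables do not carry over. Pictures are saved under pics/ and viewed, at most 14 in all, crops included, and the job is handed in when it is done.

Besides the shell and the picture viewer there is one more tool, called after "Call:" by a JSON object that holds its "op" and its "data", one argument or row to a line. carry_out: Moves the arm, as the interface text tells. Its arguments: {"type":"object","properties":{"targets":{"type":"array","items":{"type":"number"}},"newtons":{"type":"number"}},"required":["targets"]}

```bash
mkdir -p pics
cat > h.py <<'E'
import numpy as np, cv2
from station import bot, imaging
from scipy.spatial.transform import Rotation as R
def cam(n):
    o=bot.get_obs(); d=imaging.read_camera(n)
    if n=="wrist":
        T=np.eye(4); w,x,y,z=o["tool_rot"]; T[:3,:3]=R.from_quat([x,y,z,w]).as_matrix(); T[:3,3]=o["eef_pos"]
        d["pose"]=T@np.array(d["tool_from_camera"])
    return d
def save(n,f): cv2.imwrite(f"pics/{n}.png",cv2.cvtColor(f,cv2.COLOR_RGB2BGR))
def foc(d): return d["frame"].shape[0]/2/np.tan(np.radians(d["fov_y"])/2)
def ray(d,uv,z):
    f=foc(d); uv=np.atleast_2d(np.array(uv,float)); P=np.array(d["pose"])
    v=np.c_[(uv[:,0]-d["cx"])/f,-(uv[:,1]-d["cy"])/f,-np.ones(len(uv))]@P[:3,:3].T
    c=P[:3,3]; return c+v*((z-c[2])/v[:,2])[:,None]
def proj(d,p):
    P=np.array(d["pose"]); q=(np.atleast_2d(p)-P[:3,3])@P[:3,:3]; f=foc(d)
    return np.c_[d["cx"]+f*q[:,0]/-q[:,2], d["cy"]-f*q[:,1]/-q[:,2]]
E
python3 - <<'E'
from h import *
print(bot.get_obs(), bot.grip_point_offset)
for n in("scene","top","wrist"):
    d=cam(n); save(n+"0",d["frame"]); print(n,{k:v for k,v in d.items() if k!="frame"})
E
```

```text
{'t': 0.0, 'q': array([ 1.14592818,  0.47778587,  0.02232249,  1.55647577, -0.01151466,
        1.10930936, -0.08313657]), 'joint_vel': array([-3.24991007e-05, -1.27349398e-04, -4.14141728e-04, -4.72729779e-04,
        1.35694982e-03, -5.99137530e-04,  1.40312889e-03]), 'joint_torque': array([-7.56933168e-04, -5.96438742e+01,  1.60780393e+00, -2.81191939e+01,
        1.24926565e-02,  9.35811287e-03, -3.12930081e-05]), 'eef_pos': array([ 0.21006947, -0.64083845,  0.23032466]), 'tool_rot': array([-9.02725875e-04,  9.87483526e-01,  1.57719463e-01, -2.03282071e-04]), 'contact_force': array([-0.28703194,  0.54177857, -0.75510511]), 'torque': array([-0.04914874, -0.00758513,  0.0242843 ]), 'grasp_force': 0.0, 'gripper_width': 1.0011101392322996} 0.0187
scene {'fov_y': 45.705234347782, 'cx': 280.2077207531691, 'cy': 209.01610306252215, 'pose': array([[ 0.84107956, -0.4691985 ,  0.26914296,  0.85113504],
       [ 0.54074912,  0.71716376, -0.4396209 , -0.55613157],
       [ 0.01324989,  0.51529498,  0.85691045,  1.1056394 ],
       [ 0.        ,  0.        ,  0.        ,  1.        ]])}
top {
[... 431 characters left out ...]
rist {'fov_y': 67.57325219428947, 'cx': 280.75523248108766, 'cy': 209.5423754074548, 'tool_from_camera': array([[ 2.91921264e-04,  9.63359514e-01,  2.68213276e-01,
         6.69014414e-02],
       [ 9.99999920e-01, -3.54740866e-04,  1.85754218e-04,
        -6.75518911e-04],
       [ 2.74094303e-04,  2.68213200e-01, -9.63359540e-01,
        -1.41950956e-01],
       [ 0.00000000e+00,  0.00000000e+00,  0.00000000e+00,
         1.00000000e+00]]), 'pose': array([[ 0.31187278,  0.91512131,  0.25551585,  0.27357644],
       [-0.95012213,  0.3008975 ,  0.08202821, -0.6196483 ],
       [-0.00181832, -0.26835363,  0.96331875,  0.37239779],
       [ 0.        ,  0.        ,  0.        ,  1.        ]])}
```

View pics/scene0.png

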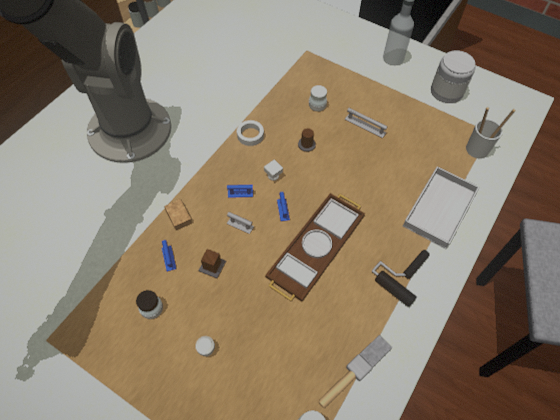

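View pics/top0.png

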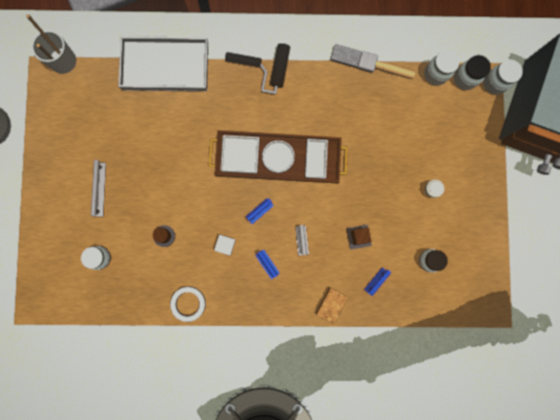

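The top view shows the caddy at (278,157), with the square dish at (239,154), the round dish at (278,156) and the oblong dish at (316,158). The round knob is at (434,188), the square foot at (359,237) and the short pull at (302,240). The blue pulls are distractors.

Run:
```python
from h import *
t=cam("top"); s=cam("scene")
for n,a,b,z in [("knob",(434,188),(205,346),.042),("foot",(359,236),(211,259),.054),("pull",(302,240),(239,223),.035),("sq",(239,154),(337,218),.01),("rd",(278,156),(317,243),.01),("ob",(316,158),(297,269),.01)]:
    print(n,ray(t,a,z).round(3),ray(s,b,z).round(3))
```

```text
knob [[ 0.561 -0.378  0.042]] [[ 0.567 -0.385  0.042]]
foot [[ 0.452 -0.206  0.054]] [[ 0.46  -0.218  0.054]]
pull [[ 0.443 -0.083  0.035]] [[ 0.452 -0.096  0.035]]
sq [[0.64  0.061 0.01 ]] [[0.642 0.063 0.01 ]]
rd [[ 0.636 -0.028  0.01 ]] [[ 0.636 -0.027  0.01 ]]
ob [[ 0.633 -0.116  0.01 ]] [[ 0.631 -0.113  0.01 ]]
```

View pics/wrist0.png

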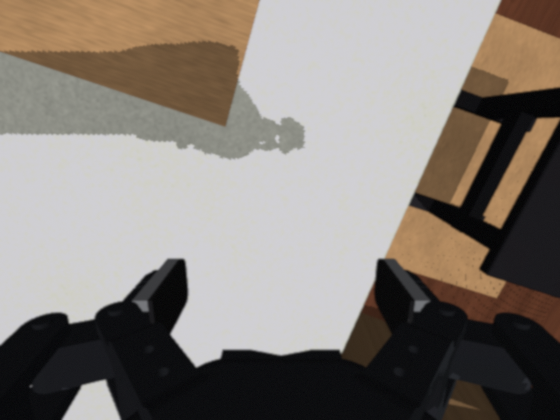

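The wrist camera sees only bare table here, so I'll hover over the knob, squaring the tool to yaw 0.

Call:
{"op": "carry_out", "data": {
  "targets": [0, 35, 26, 0, -1.8, 0, 35, 26, 0, -1.8, 0, 35, 26, 0, -1.8, 0, 35, 26, 0, -1.8, 0, 35, 26, 0, -1.8, 0, 35, 26, 0, -1.8, 0, 35, 26, 0, -1.8, 0, 35, 26, 0, -1.8, 0, 35, 26, 0, -1.8, 0, 35, 26, 0, -1.8, 0, 0, 0, -40, 0, 0, 0, 0, -40, 0, 0, 0, 0, 0, 0, 0, 0, 0, 0, 0]
}}

```text
t: 1.65
eef_pos: [0.5599, -0.3816, 0.1514]
tool_rot: [-0.0, 1.0, 0.001, -0.001]
contact_force: [0.9, -0.7, 0.4]
gripper_width: 1.001
grasp_force: 0.0
```

Run:
```python
from h import *
o=bot.get_obs();print(o["t"],o["eef_pos"],o["tool_rot"],o["contact_force"])
d=cam("wrist"); save("w1",d["frame"]); 
f=d["frame"]; h=cv2.cvtColor(f,cv2.COLOR_RGB2HSV); m=((h[...,1]<50)&(h[...,2]>120)).astype(np.uint8)
n,l,st,c=cv2.connectedComponentsWithStats(m)
for i in range(1,n):
    if st[i,4]>300: print(st[i],c[i],ray(d,c[i],.036))
```

```text
1.65 [ 0.55989123 -0.38160578  0.15137515] [-2.71793978e-04  9.99999208e-01  1.04854182e-03 -6.41361526e-04] [ 0.90263209 -0.71518856  0.3587282 ]
[  450    73   110   270 21623] [512.67719558 211.15650002] [[ 0.55388801 -0.57877675  0.036     ]]
[ 258  178   47   47 1724] [280.94025522 200.69721578] [[ 0.56257327 -0.38131114  0.036     ]]
[  0 285  16  46 326] [  5.47546012 311.25153374] [[ 0.45526112 -0.12362523  0.036     ]]
[250 330  51  23 827] [275.35792019 341.19709794] [[ 0.42297063 -0.37628383  0.036     ]]
[ 441  379   59   41 1584] [468.86994949 403.1780303 ] [[ 0.34853505 -0.57511141  0.036     ]]
```

View pics/w1.png

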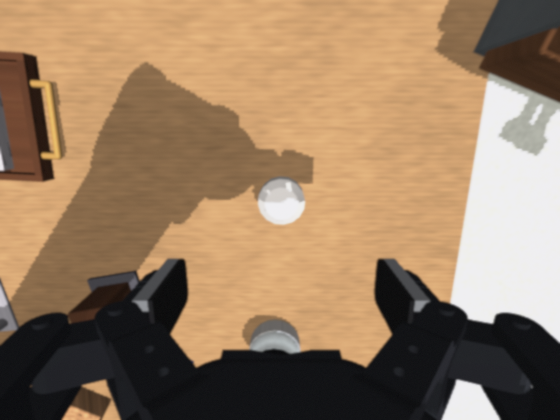

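The knob is centred at pixel (281,201), which puts it at about (0.562, −0.381). I'll descend and grip.

Call:
{"op": "carry_out", "data": {
  "targets": [0, 2, 0, -35, 0, 0, 0, 0, -35, 0, 0, 0, 0, -35, 0, 0, 0, 0, -25, 0, 0, 0, 0, -10, 0, 0, 0, 0, 0, 0, 60, 0, 0, 0, 0, 120, 0, 0, 0, 0, 200, 0, 0, 0, 0, 255, 0, 0, 0, 0, 255, 0, 0, 0, 0, 255, 0, 0, 0, 0, 255, 0, 0, 0, 0, 255, 0, 0, 0, 0, 255, 0, 0, 0, 0],
  "newtons": 40
}}

```text
t: 3.2
eef_pos: [0.5632, -0.382, 0.0131]
tool_rot: [0.001, 1.0, 0.001, 0.001]
contact_force: [-1.1, 1.3, 5.8]
gripper_width: 0.455
grasp_force: 39.7
```

Run:
```python
from h import *
d=cam("wrist"); save("w2",d["frame"])
```

```text
(no output)
```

View pics/w2.png

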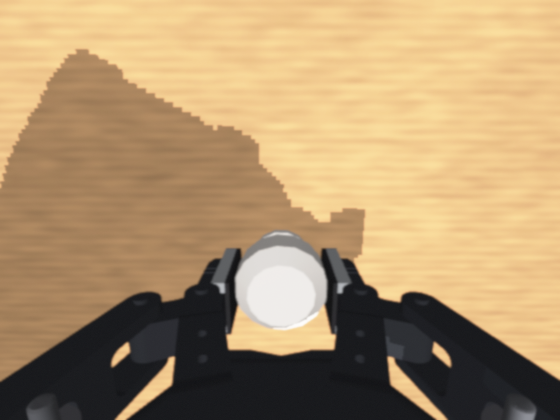

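The pads hold the knob head squarely at pixel (281,280). Next I'll lift it and move beside the caddy to see the dishes.

Call:
{"op": "carry_out", "data": {
  "targets": [255, 0, 0, 25, 0, 255, 0, 0, 40, 0, 255, 0, 0, 40, 0, 255, 0, 0, 40, 0, 255, -2, 35, 0, 0, 255, -2, 35, 0, 0, 255, -2, 35, 0, 0, 255, -2, 35, 0, 0, 255, -2, 35, 0, 0, 255, -2, 35, 0, 0, 255, -2, 35, 0, 0, 255, -2, 35, 0, 0, 255, -2, 35, 0, 0, 255, -2, 35, 0, 0, 255, 0, 0, 0, 0, 255, 0, 0, 0, 0]
}}

```text
t: 4.85
eef_pos: [0.5424, -0.0306, 0.1568]
tool_rot: [0.0, 1.0, 0.002, 0.0]
contact_force: [-0.1, -0.3, -0.5]
gripper_width: 0.449
grasp_force: 40.5
```

```bash
cat > dishes.py <<'E'
from h import *
o=bot.get_obs(); print(o["t"],o["eef_pos"])
d=cam("wrist"); f=d["frame"].copy(); h=cv2.cvtColor(f,cv2.COLOR_RGB2HSV)
m=((h[...,1]<40)&(h[...,2]>110)).astype(np.uint8)
m=cv2.morphologyEx(m,cv2.MORPH_CLOSE,np.ones((5,5)))
for c in cv2.findContours(m,cv2.RETR_EXTERNAL,cv2.CHAIN_APPROX_NONE)[0]:
    if cv2.contourArea(c)<1500: continue
    p=ray(d,c[:,0,:],.017)[:,:2]*1000
    r=cv2.minAreaRect(p.astype(np.float32)); print(c[:,0].mean(0).round(),np.round(r[0],1),np.round(r[1],1),round(r[2],1))
    cv2.drawContours(f,[c],-1,(255,0,0),1)
import sys; save(sys.argv[1],f)
E
python3 dishes.py w3
```

```text
4.85 [ 0.54240312 -0.03063906  0.15683762]
[281. 286.] [448.9 -30.6] [93.6 90.9] 2.5
[278.  90.] [634.  -27.8] [72.9 73.6] 0.3
[381.  94.] [ 629.7 -115. ] [47.9 89.2] 87.3
[174.  83.] [638.2  59.8] [83.8 82.8] 87.3
```

View pics/w3.png

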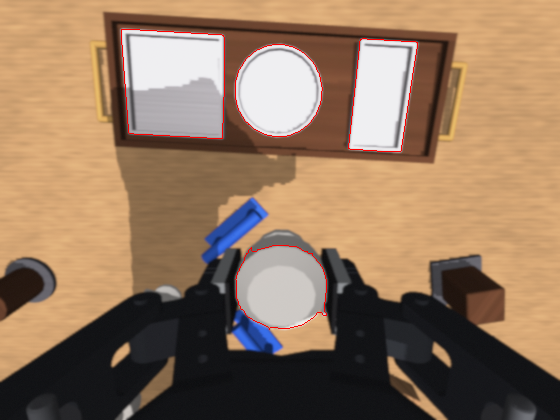

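The contours give the round dish at (634,−28) mm, the oblong at (630,−115), the square at (638,60) and a caddy yaw of −2.7°. I'll place the knob now.

Call:
{"op": "carry_out", "data": {
  "targets": [255, 31, 1, 0, 0, 255, 31, 1, 0, 0, 255, 30, 1, 0, 0, 255, 0, 0, -35, 0, 255, 0, 0, -35, 0, 255, 0, 0, -30, 0, 255, 0, 0, -20, 0, 255, 0, 0, -8, 0, 255, 0, 0, -6, 0, 255, 0, 0, 0, 0, 255, 0, 0, 0, 0, 80, 0, 0, 0, 0, 80, 0, 0, 0, 0, 80, 0, 0, 0, 0, 80, 0, 0, 0, 0, 60, 0, 0, 0, 0]
}}

```text
t: 6.5
eef_pos: [0.6343, -0.0284, 0.0224]
tool_rot: [0.0, 1.0, 0.001, 0.0]
contact_force: [-0.1, -0.4, 1.1]
gripper_width: 0.763
grasp_force: 0.0
```

Call:
{"op": "carry_out", "data": {
  "targets": [60, 0, 0, 25, 0, 60, 0, 0, 40, 0, 60, 0, 0, 40, 0, 0, 0, 0, 40, 0, 0, -29, -30, 0, 0, 0, -29, -30, 0, 0, 0, -29, -30, 0, 0, 0, -29, -30, 0, 0, 0, -29, -30, 0, 0, 0, -29, -30, 0, 0, 0, 0, 0, 0, 0, 0, 0, 0, 0, 0]
}}

```text
t: 7.7
eef_pos: [0.4599, -0.2091, 0.1676]
tool_rot: [0.0, 1.0, 0.0, 0.0]
contact_force: [-0.3, 0.8, 0.8]
gripper_width: 1.0
grasp_force: 0.0
```

Run:
```python
from h import *
o=bot.get_obs();print(o["t"],o["eef_pos"],o["tool_rot"])
d=cam("wrist"); save("w4",d["frame"])
np.save("w4.npy",d["pose"])
```

```text
7.7 [ 0.45986994 -0.20911541  0.16755641] [6.35183050e-05 9.99999960e-01 1.33971309e-04 2.41303808e-04]
```

View pics/w4.png

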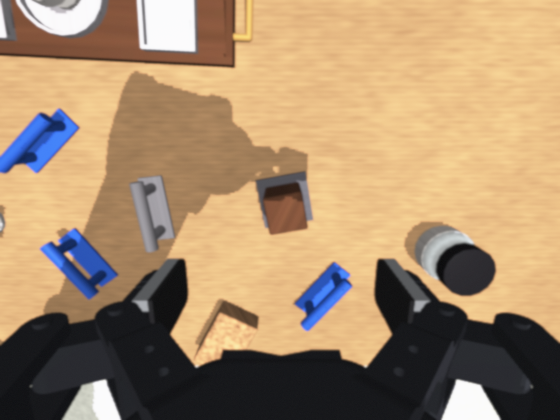

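The foot's post top is at about (286,214) with its plate turned about 9°, and the short pull is at (152,214). I'll measure both by mask.

Run:
```python
from h import *
d=cam("wrist"); f=d["frame"]; h=cv2.cvtColor(f,cv2.COLOR_RGB2HSV)
for p in [(286,214),(286,190),(309,200),(262,190),(240,200),(350,200),(148,215),(165,220),(120,150)]: print(p,f[p[1],p[0]],h[p[1],p[0]])
roi=np.zeros(f.shape[:2],np.uint8); roi[160:250,245:330]=1
top=cv2.inRange(h,(0,90,60),(14,255,130))&(roi*255)
g=((h[...,1]<70)&(h[...,2]>50)).astype(np.uint8)*255; g[:, :110]=0; g[:160]=0; g[255:]=0; g[:,185:]=0
pl=cv2.inRange(h,(0,0,30),(180,70,140))&(roi*255)
for n,m,z in(("top",top,.054),("plate",pl,.006),("pull",g,.032),("pullp",g,.004)):
    p=np.argwhere(m>0)[:,::-1]; q=ray(d,p,z)[:,:2]*1000; r=cv2.minAreaRect(q.astype(np.float32))
    print(n,len(p),np.round(r[0],1),np.round(r[1],1),round(r[2],1))
o=np.hstack([cv2.resize(x[160:255],None,fx=3,fy=3,interpolation=0) for x in (f[:,245:330],cv2.cvtColor(top,8)[:,245:330],f[:,110:185])])
save("c5",o)
```

```text
(286, 214) [147  94  67] [ 10 139 147]
(286, 190) [45 30 21] [ 11 136  45]
(309, 200) [143 138 145] [141  12 145]
(262, 190) [83 82 88] [125  17  88]
(240, 200) [235 191 135] [ 17 109 235]
(350, 200) [236 193 137] [ 17 107 236]
(148, 215) [123 121 125] [135   8 125]
(165, 220) [167 163 169] [140   9 169]
(120, 150) [165 129  91] [ 15 114 165]
top 346 [ 461.2 -210.7] [48.3 32.4] 10.0
plate 729 [ 451.9 -212.3] [49.7 48.5] 10.4
pull 2254 [444.1 -91.2] [72. 31.] 6.5
pullp 2254 [435.7 -79.4] [79.3 34.2] 6.5
```

View pics/c5.png

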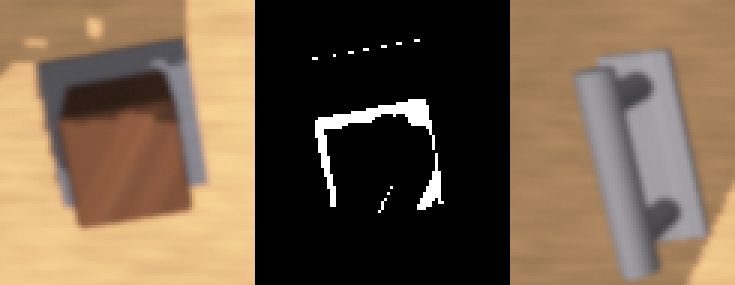

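The plate and the post edge agree: the foot is at (0.452, −0.213), yaw 10°. I'll grasp it.

Call:
{"op": "carry_out", "data": {
  "targets": [0, -8, -4, -35, 5, 0, 0, 0, -35, 5, 0, 0, 0, -35, 0, 0, 0, 0, -30, 0, 0, 0, 0, -12, 0, 0, 0, 0, 0, 0, 100, 0, 0, 0, 0, 255, 0, 0, 0, 0, 255, 0, 0, 0, 0, 255, 0, 0, 0, 0, 255, 0, 0, 0, 0, 255, 0, 0, 0, 0, 255, 0, 0, 0, 0, 255, 0, 0, 0, 0],
  "newtons": 40
}}

```text
t: 9.2
eef_pos: [0.4531, -0.2127, 0.0215]
tool_rot: [0.0, 0.996, 0.088, 0.001]
contact_force: [-1.4, -0.5, 7.8]
gripper_width: 0.388
grasp_force: 39.9
```

Call:
{"op": "carry_out", "data": {
  "targets": [255, 0, 0, 20, 0, 255, 0, 0, 35, 0, 255, 0, 0, 40, 0, 255, 0, 0, 35, 0, 255, 23, 34, 0, -1.6, 255, 23, 34, 0, -1.6, 255, 23, 34, 0, -1.6, 255, 23, 34, 0, -1.6, 255, 23, 34, 0, -1.6, 255, 23, 34, 0, -1.6, 255, 23, 34, 0, -1.6, 255, 24, 35, 0, -1.6, 255, 0, 0, 0, 0, 255, 0, 0, 0, 0]
}}

```text
t: 10.6
eef_pos: [0.637, 0.0619, 0.1499]
tool_rot: [-0.0, 1.0, -0.022, -0.0]
contact_force: [-0.1, -0.8, -1.2]
gripper_width: 0.394
grasp_force: 40.9
```

Call:
{"op": "carry_out", "data": {
  "targets": [255, 1, -2, -35, 0, 255, 0, 0, -35, 0, 255, 0, 0, -30, 0, 255, 0, 0, -11, 0, 255, 0, 0, -6, 0, 255, 0, 0, -2, 0, 255, 0, 0, 0, 0, 255, 0, 0, 0, 0, 80, 0, 0, 0, 0, 80, 0, 0, 0, 0, 80, 0, 0, 0, 0, 80, 0, 0, 0, 0, 80, 0, 0, 0, 0, 80, 0, 0, 40, 0, 80, 0, 0, 40, 0, 80, 0, 0, 40, 0, 80, -40, 0, 0, 0, 80, -40, 0, 0, 0, 0, 0, 0, 0, 0, 0, 0, 0, 0, 0]
}}

```text
t: 12.6
eef_pos: [0.5579, 0.0585, 0.1517]
tool_rot: [0.0, 1.0, -0.023, 0.0]
contact_force: [0.8, 0.3, 0.4]
gripper_width: 0.99
grasp_force: 0.0
```

```bash
python3 dishes.py w6
```

```text
12.6 [0.55788598 0.05853664 0.15165676]
[378. 104.] [634.5 -26.4] [74.1 73.6] 79.3
[274. 102.] [638.5  61.1] [83.2 82.6] 87.4
[484. 102.] [ 630.3 -114.2] [47.6 89. ] 87.4
```

View pics/w6.png

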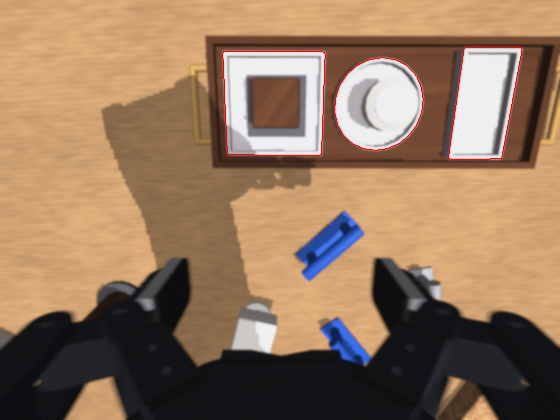

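The square foot and the round knob both stand upright in their dishes, at pixels (275,103) and (390,103), and the oblong dish is free. Next I'll hover over the short pull.

Call:
{"op": "carry_out", "data": {
  "targets": [120, -20, -24, 0, 3, 120, -20, -24, 0, 3, 120, -20, -24, 0, 3, 120, -20, -24, 0, 3, 120, -20, -24, 0, 3, 120, -13, -25, 0, 1, 120, 0, 0, -40, 0, 120, 0, 0, 0, 0, 120, 0, 0, 0, 0]
}}

```text
t: 13.55
eef_pos: [0.446, -0.0861, 0.1113]
tool_rot: [-0.0, 0.993, 0.116, -0.001]
contact_force: [0.4, -0.0, 0.5]
gripper_width: 0.531
grasp_force: 0.0
```

Run:
```python
from h import *
o=bot.get_obs();print(o["t"],o["eef_pos"],o["tool_rot"])
d=cam("wrist"); f=d["frame"]; save("w7",f)
np.savez("w7.npz",pose=d["pose"])
```

```text
13.55 [ 0.44596865 -0.0861013   0.11130657] [-3.54998188e-04  9.93204123e-01  1.16383389e-01 -5.92442580e-04]
```

View pics/w7.png

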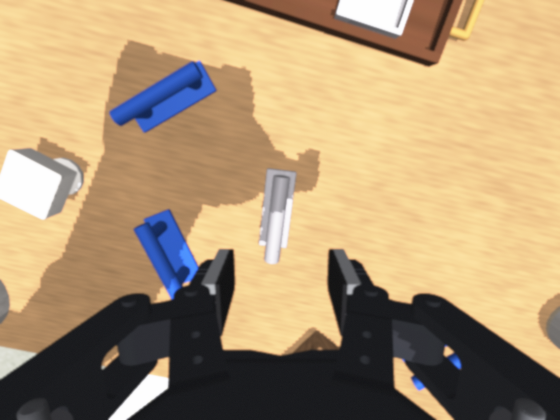

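The bar's axis runs from about (281,177) to (273,263). I'll cast both ends onto the bar's height.

Run:
```python
from h import *
d=cam("wrist"); f=d["frame"]; h=cv2.cvtColor(f,cv2.COLOR_RGB2HSV)
c=ray(d,[(281,177),(273,263)],.035)[:,:2]*1000; v=c[0]-c[1]; print("bar",c.round(1),c.mean(0),np.hypot(*v),np.degrees(np.arctan2(v[1],v[0])))
p=ray(d,[(266,170),(296,171),(260,246),(287,249)],.004)[:,:2]*1000; v=p[0]+p[1]-p[2]-p[3]
print("plate",p.round(1),p.mean(0),np.degrees(np.arctan2(v[1],v[0])))
g=((h[...,1]<60)&(h[...,2]>60)).astype(np.uint8); g[:165]=0;g[270:]=0;g[:,:250]=0;g[:,310:]=0
q=ray(d,np.argwhere(g>0)[:,::-1],.02)[:,:2]; print("mask",cv2.minAreaRect((q*1000).astype(np.float32)))
save("c8",cv2.resize(f[160:275,240:320],None,fx=5,fy=5,interpolation=0))
```

```text
bar [[475.5 -78.6]
 [409.9 -88. ]] [442.67058141 -83.30675058] 66.23242065771028 8.156967416393549
plate [[473.1 -66.9]
 [477.8 -90.4]
 [408.3 -76.2]
 [411.  -99.3]] [442.57084028 -83.18241559] 7.889149076194274
mask ((439.5738830566406, -82.83678436279297), (76.99325561523438, 22.78539276123047), 6.6143107414245605)
```

View pics/c8.png

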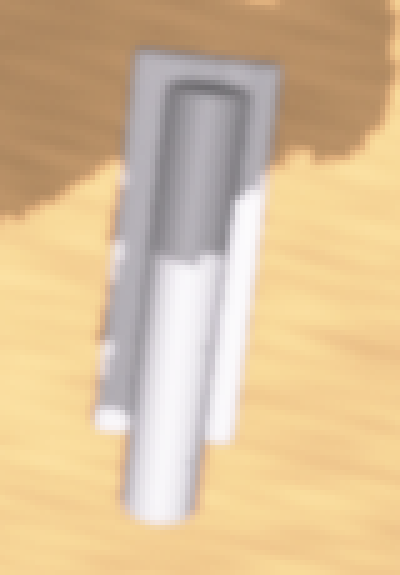

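The bar and the plate agree at (442.6, −83.3) mm, yaw 8°, length 66 mm. I'll grasp it.

Call:
{"op": "carry_out", "data": {
  "targets": [120, -3, 3, -20, -5.4, 120, 0, 0, -30, 0, 120, 0, 0, -30, 0, 120, 0, 0, -12, 0, 120, 0, 0, -5, 0, 120, 0, 0, 0, 0, 180, 0, 0, 0, 0, 255, 0, 0, 0, 0, 255, 0, 0, 0, 0, 255, 0, 0, 0, 0, 255, 0, 0, 0, 0, 255, 0, 0, 0, 0, 255, 0, 0, 0, 0],
  "newtons": 40
}}

```text
t: 14.95
eef_pos: [0.4431, -0.0835, 0.0153]
tool_rot: [0.0, 0.998, 0.069, 0.001]
contact_force: [-1.2, 0.6, 6.9]
gripper_width: 0.122
grasp_force: 38.9
```

Call:
{"op": "carry_out", "data": {
  "targets": [255, 0, 0, 20, 0, 255, 0, 0, 35, 0, 255, 0, 0, 35, 0, 255, 0, 0, 10, 0, 255, 31, -5, 0, -1.8, 255, 31, -5, 0, -1.8, 255, 31, -5, 0, -1.8, 255, 31, -5, 0, -1.8, 255, 31, -5, 0, -1.8, 255, 32, -6, 0, -1.7, 255, 0, 0, 0, 0, 255, 0, 0, 0, 0]
}}

```text
t: 16.15
eef_pos: [0.6287, -0.1144, 0.1131]
tool_rot: [-0.0, 1.0, -0.024, -0.001]
contact_force: [-0.2, 0.4, -1.7]
gripper_width: 0.126
grasp_force: 39.4
```

```bash
python3 dishes.py w9
```

```text
16.15 [ 0.62870694 -0.11438256  0.1131326 ]
[171. 206.] [634.2 -27.7] [73.4 75. ] 22.6
[ 61. 206.] [638.3  61.2] [85.7 83.1] 87.3
[281. 242.] [ 585.5 -112.8] [ 47. 178.] 87.5
```

View pics/w9.png

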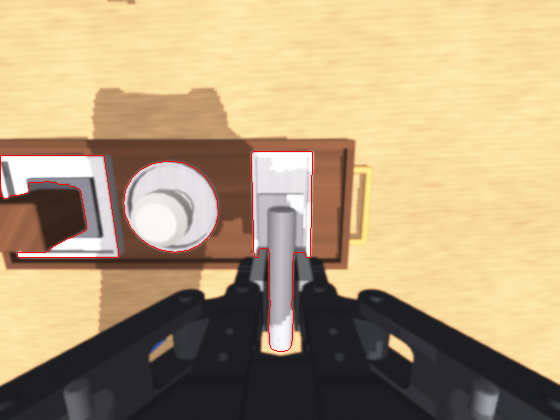

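The bar is aligned with the oblong dish (tip at (281,207), dish edges at columns 253 and 312). I'll lower it and release.

Call:
{"op": "carry_out", "data": {
  "targets": [255, 1, 0, -30, 0, 255, 0, 0, -30, 0, 255, 0, 0, -18, 0, 255, 0, 0, -7, 0, 255, 0, 0, -3, 0, 255, 0, 0, 0, 0, 255, 0, 0, 0, 0, 190, 0, 0, 0, 0, 150, 0, 0, 0, 0, 150, 0, 0, 0, 0, 150, 0, 0, 0, 0, 150, 0, 0, 0, 0, 150, 0, 0, 30, 0, 150, 0, 0, 40, 0, 150, 0, 0, 40, 0, 150, -40, 0, 20, 0, 150, -40, 0, 0, 0, 150, 0, 0, 0, 0, 150, 0, 0, 0, 0]
}}

```text
t: 18.1
eef_pos: [0.5498, -0.1146, 0.1567]
tool_rot: [0.0, 1.0, -0.024, 0.0]
contact_force: [-0.3, 0.9, 0.1]
gripper_width: 0.409
grasp_force: 0.0
```

```bash
python3 dishes.py w10
```

```text
18.1 [ 0.54982524 -0.11460625  0.15670042]
[533. 322.] [ 403.3 -365.8] [56.4 53.9] 60.6
[174. 104.] [634.5 -27.2] [73.3 73.3] 84.1
[ 74. 103.] [638.2  59. ] [87.5 82.6] 87.2
[277. 102.] [ 630.4 -114.6] [47.4 89. ] 87.2
```

View pics/w10.png

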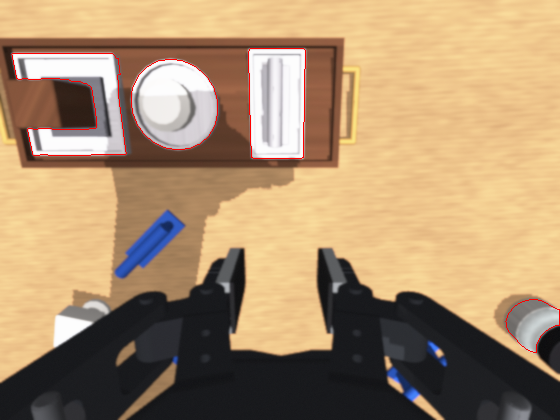

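All three fittings stand in their dishes: foot at about (75,105), knob at (170,105), and pull bar uppermost at (275,102) with clearance all round.

```bash
python3 -c "
from h import *
print(bot.hand_in())"
```

```text
the job is handed in; nothing more can be done
None
```

The round knob, square foot and short bar pull each stand upright in their own dish in the caddy; I never touched the look-alikes, and I handed the job in at about 18 s.

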